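Clamp the heel anvil into its bench holder

TASK

Mount the heel anvil (the one with the broad D-shaped head) in the holder screwed to the bench, ready for nailing heels: slide the tongue of its foot under the holder's bridge until it is fully home, swing the latch's wire bail over and down so that its bar hooks over both keeper prongs on the foot, then push the lever right over past centre until it lies flat and holds the bail tight. Leave the toe anvil and the other things on the bench where they are.

Things in the scene. Friction and masses are not known exactly. Their poses are not given: they have to be found in the camera images.
- holder: steel anvil holder, fixed to the bench, elsewhere each time. Origin: on the bench under the middle of the front edge of its bridge; x = the way a foot slides in, z up. In mm here: base plate x -182 to 52, y +-56, top z 12. Bridge (the overhang) x 0 to 44, y +-52, underside z 26, top z 36. Latch lever's hinge axis: along y at x 22, z 50, between lugs (y +-19, x 12 to 32, top z 58)
- pocket_end (a point): middle of the stop face at the inner end of the pocket under the bridge: x 34, y 0, z 18 mm in the holder's frame, same axes. Pocket: y +-34, z 12 to 26, x 0 to 34, open toward -x; its cheeks are flared outward by 12 mm a side as a lead-in from x -13 to 0
- heel_anvil_head (a point): heel anvil (loose, 0.55 to 0.9 kg, 184 x 84 x 58 mm): broad D-shaped steel head on a flat foot. Point in the head, half-way up, 38 mm over the foot's underside; x = to the tongue, z up. In mm from here: head's flat sides y +-24, x -14 to 22; round end to x -38; top z 20; foot x -42 to 94, y +-42, z -38 to -26. Fully home this point is at x -108, y 0, z 50 in the holder's frame, axes parallel
- heel_anvil_tip (a point): middle of the end face of the heel anvil's tongue: x 142, y 0, z -32 mm from point heel_anvil_head, same axes. The tongue is the narrow end of the foot, 48 mm long, 64 mm wide with cut corners, 12 mm thick
- heel_anvil_keeper (a point): seat of the latch bar's axis in the keeper: x 64, y 0, z -20 mm from point heel_anvil_head, same axes. Keeper: two prongs on the foot at y +-20 to +-29 (40 mm free between), upright face 4 mm to +x of this point, noses over it from 4 to 10 mm above it. The bar goes down on the -x side of the prongs (the head's front face is 42 mm farther to -x) and is drawn up against face and noses
- toe_anvil_head (a point): bystander: toe anvil, same foot and keeper as the heel anvil but a long narrow head with both ends round, 72 mm long, 26 mm wide. It lies right of the holder, the heel anvil left of it. Point in its head, half-way up (38 mm), axes as on the heel anvil
- bail_bar (a point): middle of the bail's cross bar: plain steel, 8 mm thick, 64 mm long, along y. The bail is a wire loop; its side rods (y +-36) run to a pin on the lever 81.5 mm away; -x of this point points from pin to bar. Starts standing up, 75 to 100 degrees above level (0 = level to the holder's -x); stays up above about 45, drops by its weight below; 1 N moves it. Springs let it stretch up to 6 mm, 6 N per mm
- latch_lever (a joint): latch lever angle: 0 = open stop, leaning 20 deg from upright to the holder's -x; 0.349 upright; 1.920 = closed stop, level, pointing to +x. Stays where left. Starts at 0.03 to 0.25, where the bar clears the prongs as it comes down. Closing draws the bail to +x; dead centre near 1.62, beyond it the springs pull it shut. Takes under 10 N at its end. The bail's pin is on it, 16 mm from its hinge
- lever_end (a point): free end of the latch lever, 62 mm from its hinge axis: flat bar 24 mm wide (y), 4 mm thick, its last 24 mm a black grip 7 mm thick. z of this point points along the lever away from the hinge, x to the side that leads as it closes
- eyelet_press: landmark, fixed: green lever press 365 mm high, about 237 x 164 mm, right of the holder; keep the arm clear of it. Origin: centre of its underside
- hammer: shoemaker's hammer with a wooden handle, 261 x 117 x 36 mm, lying at the left edge of the work; bystander. Origin: centre of its underside
- heel_lift_1: black D-shaped heel lift, 55 x 58 x 8 mm, lying flat; bystander. Origin: centre of its underside
- heel_lift_2: tan D-shaped heel lift, 55 x 58 x 8 mm, lying flat; bystander. Origin: centre of its underside
- sanding_block: cork sanding block, 37 x 74 x 27 mm; bystander. Origin: centre of its underside
- cobblers_wax: dark lump of thread wax, 36 x 47 x 25 mm; bystander. Origin: centre of its underside

How it is judged:
On the way, in this order (a step that is already met when the one before it is completed fails the run):
1. the heel anvil's tongue is well under the bridge, square in the pocket (x of heel_anvil_tip in the frame of holder above 0.018 m and y of heel_anvil_tip in the frame of holder between -0.005 and 0.005 m and z of heel_anvil_tip in the frame of holder between 0.014 and 0.022 m and angle between the x axis of heel_anvil_head and the x axis of holder, either way round below 0.07 rad), for 0.1 s.
2. the bail's bar lies on the foot, hooked over both keeper prongs (on the side toward the head) (x of bail_bar in the frame of heel_anvil_keeper between -0.016 and 0.004 m and z of bail_bar in the frame of heel_anvil_keeper between -0.008 and 0.004 m and y of bail_bar in the frame of heel_anvil_keeper between -0.012 and 0.012 m), for 0.1 s.
At the end, for the whole second after the job is handed in: The heel anvil's tongue is home in the pocket (its tip within 4 mm of the stop, within 5 mm of the pocket's middle, square within 4 degrees), the bail's bar is drawn up in the keeper (within 4 mm of its seat), and the lever lies flat, past centre (within 6 degrees of its closed stop) and still (x of heel_anvil_tip in the frame of holder above 0.03 m and y of heel_anvil_tip in the frame of holder between -0.005 and 0.005 m and z of heel_anvil_tip in the frame of holder between 0.014 and 0.022 m and angle between the x axis of heel_anvil_head and the x axis of holder, either way round below 0.07 rad and x of bail_bar in the frame of heel_anvil_keeper between -0.004 and 0.004 m and z of bail_bar in the frame of heel_anvil_keeper between -0.006 and 0.004 m and y of bail_bar in the frame of heel_anvil_keeper between -0.012 and 0.012 m and value of joint latch_lever above 1.82 rad and velocity of joint latch_lever below 0.05 rad/s); the robot touches nothing.
It fails at once if the toe anvil is displaced by more than 3 cm (distance of toe_anvil_head from where it was at the start of the episode above 0.03 m).
It fails at once if one of the bystanders (hammer, heel lifts, sanding block, wax) is displaced by more than 3 cm (distance of any of hammer, heel_lift_1, heel_lift_2, sanding_block, cobblers_wax from where it was at the start of the episode above 0.03 m).
It also fails if it takes over 54 s, if anything falls off the work surface, if the arm or the gripper's body presses on something with over 40 N, if the wrist force passes 120 N, or if a joint passes its speed limit or range.

ROBOT

A 6-joint arm with a two-finger parallel gripper is mounted at the origin on a cart in front of the work surface, level with it; the furniture and walls round the work are solid. World frame = base frame: x ahead of the robot, y to its left, z up, the work surface at z = 0. Lengths are in m, angles in rad, forces in N, time in s.
With the tool pointing down it reaches from about 0.35 to 0.8 m from the base axis. Payload 7.3 kg.
Tool frame: the origin (TCP) lies midway between the tips of the shut fingers; the grasp point (between the pads) lies r.grip_depth behind it (r.grip_depth is the distance from the TCP to the grasp point, in m); z points along the fingers, y is the line along which they close (so a half turn about z gives the same grasp; the last joint's range is limited). The gripper opens to 85 mm and grips with 20 to 120 N. Pads are 22 mm wide; open, the fingers measure 114 mm over their backs; the gripper's body (76 mm by 85 mm) begins 54 mm behind the grasp point. The pads swing forward as they close: fully open they stand 13 mm farther back than shut.
Start: joints at [1.201, 0.342, 1.524, -0, 1.275, -0.146], TCP at [0.116, 0.512, 0.231] pointing down, gripper open.
Joint ranges: [-2.53, 2.53], [-0.77, 2.02], [0.04, 2.7], [-1, 4.14], [0.28, 2.66], [-3.11, 3.11]. Speed limits (rad/s): [2.57, 2.57, 3.14, 3.14, 3.14, 3.14].

INTERFACE

Orientations are given as a unit quaternion [w, x, y, z].
In Python, from plant import r, imaging gives the robot as it stands.
- The arm moves only by the shell command python3 -m creep 'ROWS' [FORCE]. ROWS is a JSON object of lists of equal length, an entry for each row: "grip": the gripper command: -1 is shut, 1 is fully open, values between are in proportion; "translation": the shift along the tool's x, y, z in mm, a list of three; "twist": the turn about the tool's z in degrees. In form: {"grip": [grip, ...], "translation": [[x, y, z], ...], "twist": [twist, ...]}. A call has 1 to 12 rows; each row shifts and turns the commanded pose from where the row before left it, along the tool's axes as they then stand; what a row does not reach is not made up. A row lasts 1/12 s, in which the tool goes at most 41.7 mm and 7.16 degrees, less where a joint would pass 70% of its speed; a pose out of reach is approached as far as the arm can. A call with a gripper value outside its range is refused whole. The fingers move at their own pace and stop on an object; FORCE is the grip in N (left out, the last holds). Time passes only in rows, so rows that do not move let the fingers close. It gives the time, the measured TCP pose, the force, the opening and the grip force at its end, in the units of the state.
- r.get_obs(): the state, without advancing time (a new reading comes with each control period).
- imaging.snapshot(name): name is "scene" or "side" or "wrist"; returns a dict with "color" (384x512x3 uint8, blue, green, red), "fx", "fy", "cx", "cy" (pixels), "R" (3x3) and "t" (3): a world point X has camera coordinates R X + t; the wrist camera has in their place "tool_from_camera" (4x4, takes a point from camera to tool coordinates, whose origin is the TCP and whose axes are the flange's). Camera axes: x right, y down, z forward; pixel columns grow to the right and rows downward; lengths in m; the calibration is good to about 2 mm. A picture is of the moment at which its call begins: read the wrist's pose just before it. There is no depth.
- r.finish_job(): hands the job in; it is judged then, once.
The state is a dict: "time_s": time; "qpos": joint angles; "qvel": joint speeds; "joint_efforts": joint torques, N m; "tool_pos": TCP position; "eef_rot": TCP orientation; "force": force on the tool from outside, world axes, zero at the start; "wrist_torque": the same for the moment, N m; "gripper_width": finger opening in m; "grip_force": force on a finger pad.
Only numpy, scipy, OpenCV 4.12 (cv2) and the standard library are available. Lean on these libraries where they do the work, as an engineer would, in place of code of your own. Each camera call takes 0.05 s, during which the arm holds its last target. There are 200 camera calls.

## Working session

There is one attempt and no reset: what is moved stays moved. The work goes in short steps, Python scripts to look and compute and a shell command to move; the robot and the scene stay as the last step left them, time stands still between calls to the robot, and variables do not carry over. Pictures are saved under pics/ and viewed, at most 10 in all, crops included, and the job is handed in when it is done.

```bash
mkdir -p pics; ls
python3 - <<'E'
from plant import r, imaging
import cv2,numpy as np
o=r.get_obs();print(o['time_s'],o['tool_pos'],o['eef_rot'],r.grip_depth)
for n in ['scene','side']:
    s=imaging.snapshot(n);cv2.imwrite(f'pics/{n}0.png',s['color'])
    print(n,s['fx'],s['cx'],s['cy'],np.round(-s['R'].T@s['t'],3),np.round(s['R'],3).tolist())
s=imaging.snapshot('wrist');cv2.imwrite('pics/wrist0.png',s['color']);print(s['fx'],np.round(s['tool_from_camera'],3).tolist())
a=cv2.imread('pics/scene0.png')
E
```

```text
pics
0.0 [0.11633314 0.51152853 0.23061914] [-1.99725976e-04  1.11669688e-01  9.93745069e-01 -7.60749358e-04] 0.0187
scene 397.6798656516332 250.54153559217144 191.1423876689108 [-0.12  -0.298  0.926] [[0.592, -0.806, 0.008], [-0.576, -0.43, -0.696], [0.564, 0.407, -0.718]]
side 348.24013064921076 264.05406393628607 189.74628604886595 [ 0.138 -0.698  0.536] [[0.921, -0.389, -0.023], [-0.178, -0.37, -0.912], [0.346, 0.844, -0.41]]
319.65930259299597 [[-0.001, -0.951, -0.308, 0.079], [1.0, -0.001, 0.0, -0.0], [-0.001, -0.308, 0.951, -0.143], [0.0, 0.0, 0.0, 1.0]]
```

View pics/scene0.png

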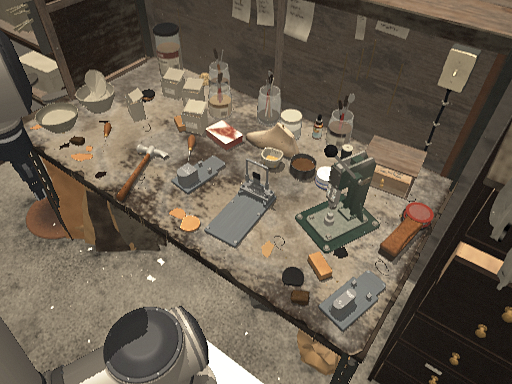

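View pics/side0.png

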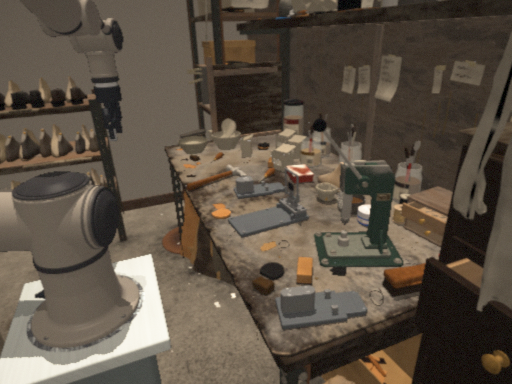

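The scene view shows the heel anvil at about (198,174), the holder at (240,212) with its latch at (258,180), and the toe anvil at (352,300). The side view shows the heel anvil at (258,188) and the holder at (268,218). Next I'll enlarge both.

Run:
```python
import cv2,numpy as np
a=cv2.imread('pics/scene0.png')[145:250,160:285];b=cv2.imread('pics/side0.png')[165:240,220:320]
A=cv2.resize(a,None,fx=6.4,fy=5.7,interpolation=cv2.INTER_CUBIC)
A=cv2.resize(a,None,fx=5,fy=5,interpolation=cv2.INTER_CUBIC)
for k in range(0,125,10): cv2.putText(A,str(160+k),(k*5,8),0,.3,(0,255,255),1);cv2.line(A,(k*5,10),(k*5,14),(0,255,255),1)
for k in range(0,105,10): cv2.putText(A,str(145+k),(0,k*5+4),0,.3,(0,255,255),1)
cv2.imwrite('pics/c1.png',np.clip(A*1.5,0,255))
B=cv2.resize(b,None,fx=7,fy=7,interpolation=cv2.INTER_CUBIC)
for k in range(0,100,10): cv2.putText(B,str(220+k),(k*7,8),0,.3,(0,255,255),1);cv2.line(B,(k*7,10),(k*7,14),(0,255,255),1)
for k in range(0,75,10): cv2.putText(B,str(165+k),(0,k*7+4),0,.3,(0,255,255),1)
cv2.imwrite('pics/c2.png',np.clip(B*1.5,0,255))
```

```text
[ WARN:0@0.026] global loadsave.cpp:1063 imwrite_ Unsupported depth image for selected encoder is fallbacked to CV_8U.
```

View pics/c1.png

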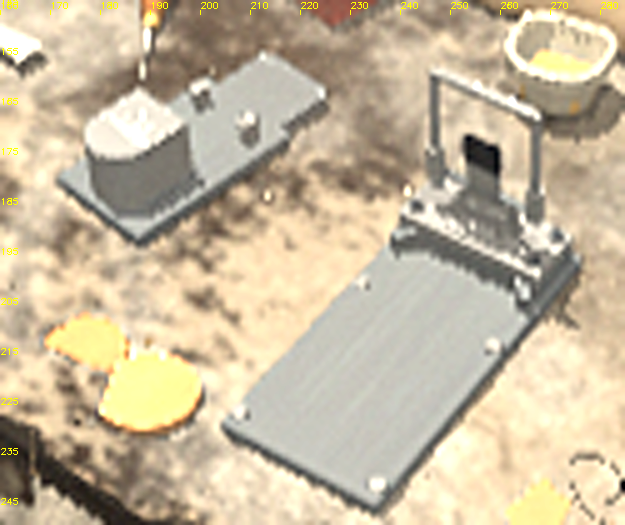

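View pics/c2.png

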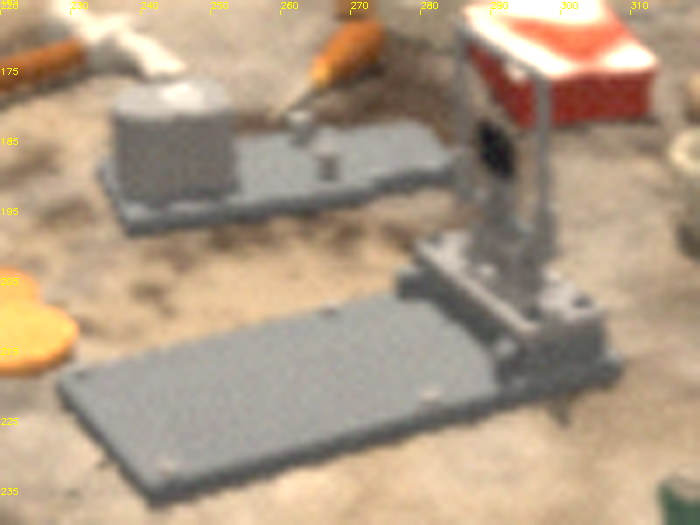

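The enlarged views give these top corners.
- **Heel anvil, scene:** tail (171.4,180.6) and (187.6,192), tongue (213,155.6) and (225.4,164).
- **Holder, scene:** front corners (204.4,230) and (235.4,245.6), back right (276,197.4).
- **Side:** the matching points are visible too, so I'll triangulate.

```bash
cat > h.py <<'E'
import numpy as np,cv2,json
from plant import r, imaging
from scipy.spatial.transform import Rotation as Ro
def rot(q): return Ro.from_quat([q[1],q[2],q[3],q[0]]).as_matrix()
def cam(s,o=None):
    "camera centre, world-from-camera rotation"
    if 'R' in s: return -s['R'].T@s['t'], s['R'].T
    T=np.array(s['tool_from_camera']); W=rot(o['eef_rot'])
    return W@T[:3,3]+np.array(o['tool_pos']), W@T[:3,:3]
def snap(n,f=None):
    o=r.get_obs(); s=imaging.snapshot(n)
    if f: cv2.imwrite(f,s['color'])
    c,R=cam(s,o); s=dict(s); s['c'],s['W']=c,R
    return s
def save(s,f): json.dump({k:np.array(s[k]).tolist() for k in ('fx','fy','cx','cy','c','W')},open(f,'w'))
def load(f): return {k:np.array(v) for k,v in json.load(open(f)).items()}
def ray(s,p): 
    d=s['W']@np.array([(p[0]-s['cx'])/s['fx'],(p[1]-s['cy'])/s['fy'],1]); return s['c'],d/np.linalg.norm(d)
def plane(s,p,z): c,d=ray(s,p); return c+d*(z-c[2])/d[2]
def tri(s1,p1,s2,p2):
    A=np.zeros((3,3));b=np.zeros(3);L=[ray(s1,p1),ray(s2,p2)]
    for c,d in L: M=np.eye(3)-np.outer(d,d);A+=M;b+=M@c
    X=np.linalg.solve(A,b); return X,max(np.linalg.norm((np.eye(3)-np.outer(d,d))@(X-c)) for c,d in L)
E
python3 - <<'E'
from h import *
np.set_printoptions(precision=4,suppress=True)
a=snap('scene');b=snap('side');save(a,'scene.json');save(b,'side.json')
P=dict(tailL=((171.4,180.6),(234,190)),tailR=((187.6,192),(238.6,196.7)),tipL=((213,155.6),(280,182.4)),tipR=((225.4,164),(283.6,188.6)),
hL=((204.4,229.5),(228.3,220)),hR=((235.4,246),(241.7,235)),hB=((276,197.4),(308.6,217)),bailL=((246.5,160),(286,169)),bailR=((267.5,168.5),(297.5,176.5)))
for k,(p,q) in P.items():
    X,e=tri(a,p,b,q); print(k,X,'gap',round(e,4), plane(a,p,.012)[:2], plane(b,q,.012)[:2])
E
```

```text
tailL [ 0.4943  0.4724 -0.0083] gap 0.001 [0.4822 0.4561] [0.4798 0.4276]
tailR [0.4826 0.3862 0.0016] gap 0.0003 [0.4755 0.3783] [0.4763 0.3654]
tipL [0.6693 0.4353 0.0031] gap 0.0016 [0.6596 0.4276] [0.6627 0.4183]
tipR [0.6542 0.3681 0.0081] gap 0.0005 [0.6514 0.3654] [0.6497 0.3596]
hL [ 0.3991  0.2432 -0.0015] gap 0.0004 [0.392  0.2355] [0.3921 0.2192]
hR [0.4038 0.13   0.0045] gap 0.0003 [0.3993 0.1264] [0.4004 0.1185]
hB [0.6321 0.1433 0.0036] gap 0.0006 [0.6245 0.1391] [0.6252 0.1306]
bailL [0.5961 0.2333 0.1405] gap 0.0012 [0.7113 0.3199] [0.7472 0.538 ]
bailR [0.6002 0.1612 0.1413] gap 0.0002 [0.7191 0.237 ] [0.7512 0.4423]
```

Both objects check out: the tops sit near z=12 mm within noise, and the sizes match. The holder's heading is about +3.3° and the anvil's about -6.5°. I'll move over the anvil for a closer look.

```bash
python3 -m creep '{"grip":[1,1,1,1,1,1,1,1,1,1,1,1],"translation":[[-40,-1,2],[-40,-1,2],[-40,-1,2],[-40,-1,2],[-40,-1,2],[-40,-1,2],[-40,-1,2],[-40,-1,2],[-40,-1,2],[-36,-3,2],[0,0,0],[0,0,0]],"twist":[0,0,0,0,0,0,0,0,0,0,-3.3,-3.0]}' 120
python3 - <<'E'
from h import *
s=snap('wrist','pics/w1.png');save(s,'w1.json');o=r.get_obs();print(o['tool_pos'],o['force'],o['time_s'])
E
```

```text
time_s: 1.25
tool_pos: [0.5021, 0.4107, 0.21]
eef_rot: [-0.001, 0.057, 0.998, -0.0]
force: [0.5, -0.3, -0.2]
gripper_width: 0.0852
grip_force: 0.0
[0.50105653 0.4113418  0.21031983] [ 1.09661163  0.11050605 -0.15964663] 1.3
```

View pics/w1.png

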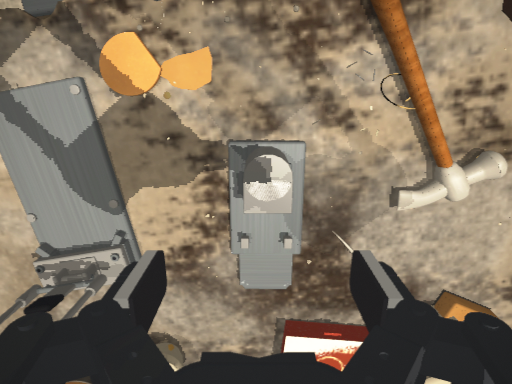

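The wrist view shows the anvil almost upright. Foot tail corners are at (229,142) and (305,142), tongue end corners at (240,288) and (293,289), head sides at columns 243 and 292, and head front edge at row 213. The holder is on the left.

Run:
```python
from h import *
np.set_printoptions(precision=4,suppress=True)
s=load('w1.json');a=load('scene.json')
q={k:plane(s,p,.012)[:2] for k,p in dict(tl=(229,142),tr=(305,142),el=(240,288),er=(293,289),sl=(231,250),sr=(302,253)).items()};print(q)
# height checks: wrist against the scene camera
print('foot',tri(s,(229,142),a,(187.6,192)),tri(s,(305,142),a,(171.4,180.6)),tri(s,(240,288),a,(225.4,164)))
t=(q['tl']+q['tr'])/2;e=(q['el']+q['er'])/2;sh=(q['sl']+q['sr'])/2;d=e-t;L=np.linalg.norm(d)
yaw=np.arctan2(d[1],d[0]);print('len',L,'yaw',np.degrees(yaw),'tip',e,'w',np.linalg.norm(q['tl']-q['tr']))
print('sides',[np.degrees(np.arctan2(*(q[x]-q[y])[::-1])) for x,y in (('sl','tl'),('sr','tr'),('el','sl'))])
u=np.array([np.cos(yaw),np.sin(yaw)]);print('head from tail',t+u*.042,'from tip',e-u*.142)
hf=[plane(s,p,.058)[:2] for p in ((244,213),(292,213))];print('head front',hf,'head->',(hf[0]+hf[1])/2-u*.022,np.linalg.norm(hf[0]-hf[1]))
o=r.get_obs();W=rot(o['eef_rot']);print('tool heading',np.degrees(np.arctan2(-W[1,0],-W[0,0])),W[:,2])
g=(t+u*.042+e-u*.142)/2+u*.006
D=np.append(g,.022)-o['tool_pos'];print('grasp',g,'tool delta mm',W.T@D*1000)
```

```text
{'tl': array([0.4754, 0.3824]), 'tr': array([0.4848, 0.463 ]), 'el': array([0.6569, 0.37  ]), 'er': array([0.6659, 0.4353]), 'sl': array([0.6034, 0.3664]), 'sr': array([0.6171, 0.4501])}
foot (array([0.4769, 0.3814, 0.0083]), np.float64(0.0010321061262129)) (array([0.487 , 0.4636, 0.0035]), np.float64(0.000891652005293427)) (array([0.6583, 0.3697, 0.0067]), np.float64(0.00187029482171738))
len 0.18243807624640918 yaw -6.293901276719932 tip [0.6614 0.4027] w 0.08114342681919666
sides [np.float64(-7.139893940346119), np.float64(-5.5562675976146245), np.float64(3.9285805386632844)]
head from tail [0.5218 0.4181] from tip [0.5203 0.4183]
head front [array([0.54  , 0.3921]), array([0.5454, 0.4394])] head-> [0.5208 0.4181] 0.04758501691677072
tool heading -6.328964978536479 [-0.0012 -0.0006 -1.    ]
grasp [0.527  0.4175] tool delta mm [-25.336    9.1363 188.2856]
```

The measurements agree: head at (0.521, 0.418), yaw -6.3°, and the sizes match to 2 mm. Grasping the head.

```bash
python3 -m creep '{"grip":[1,1,1,1,1,1,1,-1,-1,-1,-1,-1],"translation":[[-26,9,20],[0,0,40],[0,0,40],[0,0,40],[0,0,30],[0,0,20],[0,0,0],[0,0,0],[0,0,0],[0,0,0],[0,0,0],[0,0,0]],"twist":[0,0,0,0,0,0,0,0,0,0,0,0]}' 120
python3 -m creep '{"grip":[-1,-1,-1,-1,-1,-1,-1],"translation":[[0,0,0],[0,0,0],[0,0,-20],[0,0,-30],[0,0,-30],[0,0,0],[0,0,0]],"twist":[0,0,0,0,0,0,0]}'
```

```text
time_s: 2.3
tool_pos: [0.5283, 0.419, 0.0244]
eef_rot: [0.002, 0.057, 0.998, 0.001]
force: [0.2, -0.3, 6.1]
gripper_width: 0.0464
grip_force: 125.7
time_s: 2.88
tool_pos: [0.5274, 0.4188, 0.1029]
eef_rot: [0.001, 0.057, 0.998, 0.001]
force: [-0.9, 0.0, -8.9]
gripper_width: 0.0463
grip_force: 126.2
```

The anvil is held, with a lifted weight of about 9 N and an opening of 46 mm. Carrying it beside the holder and looking closer there.

```bash
python3 -m creep '{"grip":[-1,-1,-1,-1,-1,-1],"translation":[[6,-20,-22],[6,-20,-22],[7,-20,-22],[0,-12,-21],[0,0,0],[0,0,0]],"twist":[0,0,-4.7,-5,0,0]}'
python3 - <<'E'
from h import *
s=snap('wrist','pics/w2.png');save(s,'w2.json')
cv2.imwrite('pics/w2c.png',cv2.resize(s['color'],None,fx=1.56,fy=1.56,interpolation=cv2.INTER_CUBIC))
E
```

```text
time_s: 3.38
tool_pos: [0.5005, 0.3483, 0.1873]
eef_rot: [-0.0, -0.027, 1.0, -0.0]
force: [-0.9, 1.0, -8.7]
gripper_width: 0.0466
grip_force: 127.5
```

View pics/w2c.png

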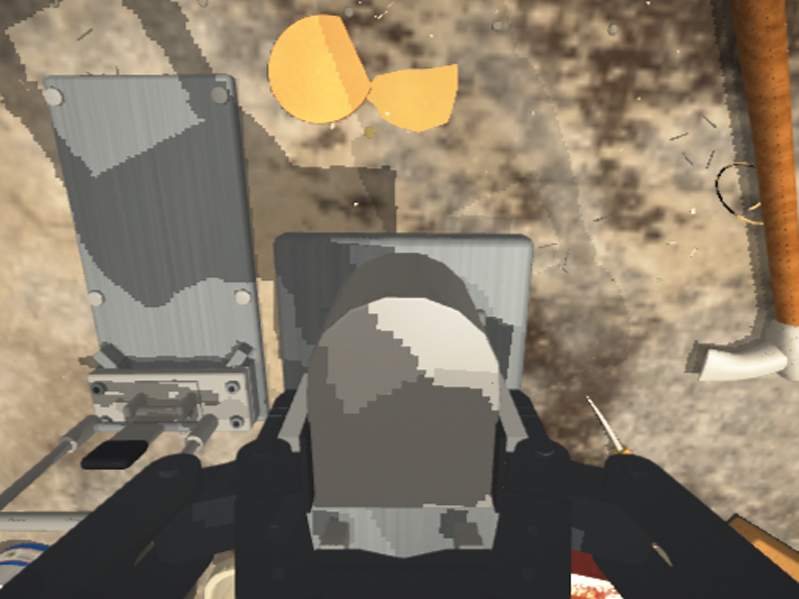

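The second wrist view (at 1.56x) shows the holder well. Plate front corners are at (45,76) and (234,76), screws at (53,97), (220,95), (95,298) and (243,297), and the bridge's front top edge runs from (90,375) to (250,371). The held foot's tail edge runs from (274,236) to (533,238).

Run:
```python
from h import *
np.set_printoptions(precision=4,suppress=True)
s=load('w2.json');a=load('scene.json');o=r.get_obs();W=rot(o['eef_rot']);tp=np.array(o['tool_pos']);print(tp)
k=1.5605
P=lambda x,y,z=.012: plane(s,(x/k,y/k),z)
fR,fL=P(44,76),P(235,76);s1,s2,s3,s4=P(53,97,.014),P(220,95,.014),P(95,298,.014),P(243,297,.014)
bR,bL=P(90,376,.036),P(250,371,.036)
print('front',fR,fL,'w',np.linalg.norm(fR-fL));print('bridge',bR,bL,np.linalg.norm(bR-bL))
ang=lambda d:np.degrees(np.arctan2(d[1],d[0]))
print('yaw: front',ang(fL-fR)-90,'screws',ang(s3-s1),ang(s4-s2),ang(s4-s3)-90,ang(s2-s1)-90,'bridge',ang(bL-bR)-90,'f->b',ang((bL+bR-fL-fR)))
print('f->b dist',np.linalg.norm(((bL+bR-fL-fR)/2)[:2]))
print('height check',tri(s,(235/k,76/k),a,(204.4,229.5)),tri(s,(44/k,76/k),a,(235.4,246)))
# anvil in hand
z=tp[2]-.024+.012
tl,tr=P(274,238,z),P(533,240,z);print('tail',tl,tr,np.linalg.norm(tl-tr),'yaw',ang(tr-tl)-90)
h=[P(314,506,z+.046),P(496,506,z+.046)];print('head front',h,np.linalg.norm(h[0]-h[1]),ang(h[1]-h[0])-90)
print('tail mid in tool',W.T@((tl+tr)/2-tp),'headfront',W.T@((h[0]+h[1])/2-tp),'heading',ang(-W[:,0]))
```

```text
[0.4999 0.3486 0.1861]
front [0.3993 0.1325 0.012 ] [0.3934 0.2442 0.012 ] w 0.11186418392652012
bridge [0.5812 0.1481 0.036 ] [0.5721 0.2525 0.036 ] 0.10478940908181533
yaw: front 3.017022718475417 screws 3.5374270721301744 3.5906307641994384 3.4095696636639445 3.6527514478905516 bridge 4.966677738328656 f->b 3.8080716229912395
f->b dist 0.18068403418090237
height check (array([0.3944, 0.2407, 0.0048]), np.float64(0.001976029568873987)) (array([0.4002, 0.1288, 0.0079]), np.float64(0.0014178255050786097))
tail [0.4545 0.3048 0.1741] [0.4508 0.3867 0.1741] 0.08198710364557599 yaw 2.5590588019607594
head front [array([0.5171, 0.3251, 0.2201]), array([0.5146, 0.3737, 0.2201])] 0.04874597726498967 2.985513055432321
tail mid in tool [ 0.0473 -0.0003  0.0121] headfront [-0.0159 -0.0001 -0.034 ] heading 3.0575656808808196
```

The holder yaw is 3.6° and its origin is about (0.578, 0.200). The bridge front lies 181 mm from the plate front against 182 expected. The anvil sits square in the grip, with the head point 5.7 mm behind the TCP axis. Now moving to the hover position behind the bridge.

```bash
python3 -m creep '{"grip":[-1,-1,-1,-1,-1,-1,-1,-1,-1,-1,-1],"translation":[[30,0,0],[38,0,0],[38,0,0],[0,-38,0],[0,-39,0],[0,-39,20],[0,-38,30],[0,0,36],[0,0,30],[0,0,20],[0,0,0]],"twist":[0,0,0,0,0,0,-0.6,0,0,0,0]}'
python3 - <<'E'
from h import *
s=snap('wrist','pics/w3.png');save(s,'w3.json')
cv2.imwrite('pics/w3c.png',cv2.resize(s['color'],None,fx=1.56,fy=1.56,interpolation=cv2.INTER_CUBIC))
E
```

```text
time_s: 4.35
tool_pos: [0.399, 0.1955, 0.0523]
eef_rot: [-0.006, -0.032, 0.999, -0.001]
force: [-0.7, -1.0, -7.4]
gripper_width: 0.0463
grip_force: 127.3
```

View pics/w3c.png

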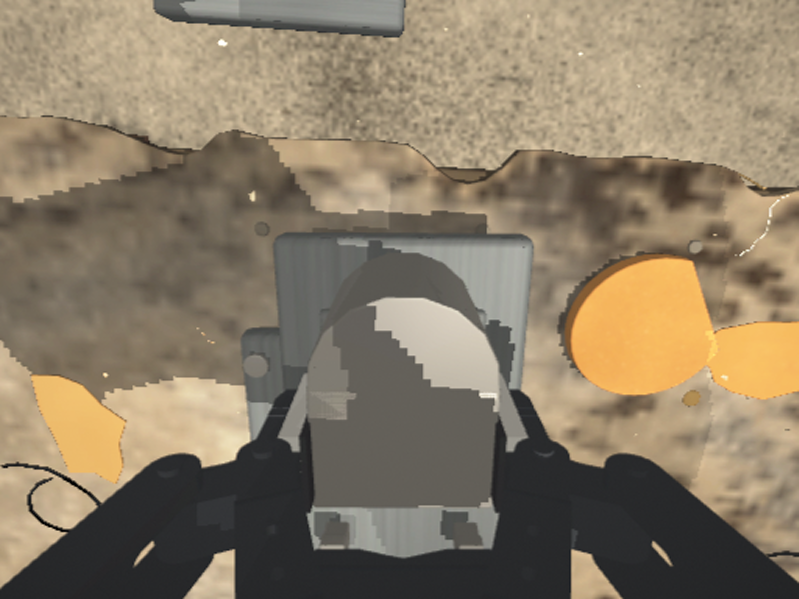

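The plate's front corner on the -y side shows at (243,336) and its screw at (256,365), to the left of the foot's tail edge. I'll use them to check the lateral fit.

Run:
```python
from h import *
np.set_printoptions(precision=4,suppress=True)
k=1.5605;s2=load('w2.json');s=load('w3.json');o=r.get_obs();W=rot(o['eef_rot']);tp=np.array(o['tool_pos']);print(tp,np.degrees(np.arctan2(-W[1,0],-W[0,0])),W[:,2])
c3=plane(s,(243/k,335/k),.012);v3=plane(s,(256/k,365/k),.014);print('corner',c3,'screw',v3,'screw from w2',plane(s2,(53/k,97/k),.014))
print('tri screw',tri(s,(256/k,365/k),s2,(53/k,97/k)))
yaw=np.radians(3.6);u=np.array([np.cos(yaw),np.sin(yaw)]);n=np.array([-u[1],u[0]])
# origin from w2 points, and shift by corner from w3
O2=np.array([.5773,.2000]);O3=c3[:2]+.182*u+.056*n;print('O3',O3)
for O in (O2,O3):
    d=tp[:2]-O;print('TCP in holder x,y mm',d@u*1000,d@n*1000)
```

```text
[0.4005 0.1961 0.0545] 3.733696000815611 [-0.0079 -0.0021 -1.    ]
corner [0.3987 0.1318 0.012 ] screw [0.4104 0.1372 0.014 ] screw from w2 [0.4107 0.1372 0.014 ]
tri screw (array([0.4106, 0.137 , 0.0137]), np.float64(8.420372229543103e-05))
O3 [0.5768 0.1991]
TCP in holder x,y mm -176.69157423313794 7.1689143978832535
TCP in holder x,y mm -176.1239942325758 8.023927991409902
```

Both views agree on the origin to within 1 mm, so I need to shift 7.5 mm in -y. Then lower onto the plate.

```bash
python3 -m creep '{"grip":[-1,-1,-1,-1,-1,-1],"translation":[[0,-7.5,0],[0,0,0],[0,0,9],[0,0,9],[0,0,0],[0,0,0]],"twist":[0,0,0,0,0,0]}'; python3 -c "
from h import *
o=r.get_obs();W=rot(o['eef_rot']);y=np.radians(3.6);d=np.array(o['tool_pos'][:2])-[.577,.1996];print(d@[np.cos(y),np.sin(y)],d@[-np.sin(y),np.cos(y)],o['tool_pos'][2],np.degrees(np.arctan2(-W[1,0],-W[0,0])),W[:,2],o['force'])"
```

```text
time_s: 4.9
tool_pos: [0.403, 0.1889, 0.0391]
eef_rot: [-0.001, -0.033, 0.999, -0.0]
force: [-1.0, 0.2, -8.2]
gripper_width: 0.046
grip_force: 127.6
-0.17428404749693005 0.00029390839743015547 0.03908961475813545 3.780312334006759 [-1.17425025e-03 -2.24370832e-04 -9.99999285e-01] [-1.03601929  0.17854515 -8.15790067]
```

```bash
python3 -m creep '{"grip":[-1,-1,-1,-1,-1,-1,-1,-1],"translation":[[0,0,2],[-8,0,0],[-10,0,0],[-10,0,0],[-10,0,0],[-10,0,0],[0,0,0],[0,0,0]],"twist":[0,0,0,0,0,0,0,0]}'
cat > st.py <<'E'
from h import *
o=r.get_obs();W=rot(o['eef_rot']);y=np.radians(3.6);d=np.array(o['tool_pos'][:2])-[.577,.1996];print('holder xy',np.round([d@[np.cos(y),np.sin(y)],d@[-np.sin(y),np.cos(y)],o['tool_pos'][2]],4),'yaw',np.degrees(np.arctan2(-W[1,0],-W[0,0])),np.round(W[:,2],3),np.round(o['wrist_torque'],2))
E
python3 st.py
```

```text
time_s: 5.57
tool_pos: [0.4524, 0.1919, 0.0374]
eef_rot: [0.001, -0.033, 0.999, 0.0]
force: [1.7, -2.4, -7.9]
gripper_width: 0.0466
grip_force: 127.9
holder xy [-1.248e-01  1.000e-04  3.740e-02] yaw 3.726187468221739 [ 0.001  0.    -1.   ] [-0.55 -0.2  -0.46]
```

The tongue is about 11 mm under the bridge with no resistance. Continuing until it meets the stop.

```bash
python3 -m creep '{"grip":[-1,-1,-1,-1,-1,-1],"translation":[[-8,0,0],[-8,0,0],[-6,0,0],[-4,0,0],[0,0,0],[0,0,0]],"twist":[0,0,0,0,0,0]}'; python3 st.py
```

```text
time_s: 6.07
tool_pos: [0.4756, 0.1932, 0.0371]
eef_rot: [-0.002, -0.033, 0.999, -0.001]
force: [-6.5, -5.7, -5.2]
gripper_width: 0.0463
grip_force: 128.3
holder xy [-1.016e-01 -1.000e-04  3.710e-02] yaw 3.7734103192558375 [-0.004 -0.001 -1.   ] [-0.92  0.75 -0.41]
```

```bash
python3 -m creep '{"grip":[-1,-1,-1,-1],"translation":[[-3,0,0],[-3,0,1],[0,0,0],[0,0,0]],"twist":[0,0,0,0]}'; python3 st.py
```

```text
time_s: 6.4
tool_pos: [0.4754, 0.1929, 0.0363]
eef_rot: [-0.008, -0.033, 0.999, -0.001]
force: [-27.7, -8.4, 16.3]
gripper_width: 0.0467
grip_force: 131.1
holder xy [-0.1018 -0.0003  0.0363] yaw 3.7323527097321665 [-0.017 -0.003 -1.   ] [-1.11  3.55 -0.78]
```

The tongue is on the stop. TCP holder x is -101.8 mm against -102.3 predicted, with 28 N of reaction. I'll relax the push, open and rise.

```bash
python3 -m creep '{"grip":[-1,-1,1,1,1,1,1,1,1,1,1],"translation":[[4,0,-1],[0,0,0],[0,0,0],[0,0,0],[0,0,0],[0,0,-40],[0,0,-40],[0,0,-40],[0,0,-40],[0,0,-40],[0,0,0]],"twist":[0,0,0,0,0,0,0,0,0,0,0]}'; python3 st.py
python3 - <<'E'
from h import *
s=snap('wrist','pics/w4.png');save(s,'w4.json');a=snap('scene');b=snap('side')
for n,t in (('scene',a),('side',b)): cv2.imwrite(f'pics/{n}4.png',t['color'])
A=cv2.resize(a['color'][140:240,195:300],None,fx=3.8,fy=3.8,interpolation=cv2.INTER_CUBIC)
B=cv2.resize(b['color'][150:250,225:330],None,fx=3.8,fy=3.8,interpolation=cv2.INTER_CUBIC)
top=np.hstack([A,B]); C=cv2.resize(s['color'][180:384,120:392],(0,0),fx=.8,fy=.8)
cv2.imwrite('pics/m4.png',np.clip(top*1.4,0,255).astype(np.uint8))
print('press base corner',plane(a,(296,222),.01)[:2])
E
```

```text
time_s: 7.32
tool_pos: [0.4836, 0.1953, 0.2468]
eef_rot: [0.009, -0.033, 0.999, 0.002]
force: [1.7, 0.2, 1.6]
gripper_width: 0.0852
grip_force: 0.0
holder xy [-0.0935  0.0016  0.2468] yaw 3.8132352294892873 [ 0.017  0.005 -1.   ] [ 0.    0.01 -0.  ]
press base corner [0.57797466 0.03612783]
```

View pics/m4.png

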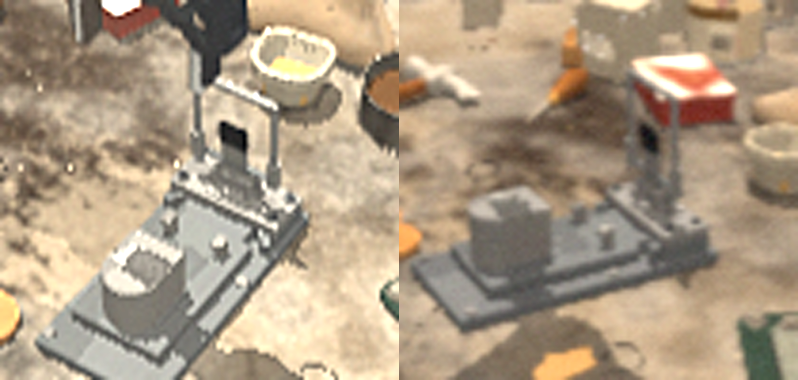

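View pics/w4.png

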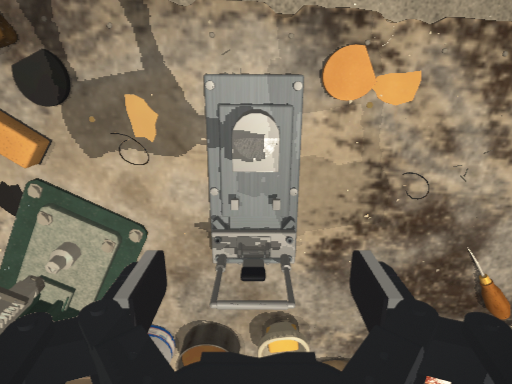

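The anvil is seated square under the bridge. In the wrist view the bail bar runs from (212,304) to (294,303), and the lever's black grip is at (253,271). I'll triangulate the bar and lever.

Run:
```python
from h import *
np.set_printoptions(precision=4,suppress=True)
w=load('w4.json');a=load('scene.json');b=load('side.json')
y=np.radians(3.6);H=np.array([[np.cos(y),np.sin(y),0],[-np.sin(y),np.cos(y),0],[0,0,1]]);O=np.array([.577,.1996,0])
for n,p,q,m in (('bar',(253,303.5),(257,164.2),(291.7,172.7)),):
    for X,e in (tri(w,p,a,q),tri(w,p,b,m),tri(a,q,b,m)): print(n,H@(X-O),e)
# intersect wrist rays with the holder's y=0 plane neighbourhood: bar on circle, lever end on circle
c,d=ray(w,(253,303.5));c2=H@(c-O);d2=H@d
f=lambda l,pin:0
for al in (.03,.14,.25):
    L=np.array([-np.sin(.349-al),np.cos(.349-al)]);pin=np.array([22,50])+16*L
    t=np.linspace(.1,.5,20001);X=c2[None]*1000+t[:,None]*d2*1000
    g=np.abs(np.hypot(X[:,0]-pin[0],X[:,2]-pin[1])-81.5)
    up=X[:,2]>100;i=np.where(up)[0][g[up].argmin()];print(al,'pin',pin,'bar',X[i],g[i],'deg',np.degrees(np.arctan2(X[i,2]-pin[1],pin[0]-X[i,0])),'lever end',np.array([22,50])+62*L)
c,d=ray(w,(253,265));c3=H@(c-O)*1000;d3=H@d
for z in (106,110,114): print('lever end at z',z,c3+d3*(z-c3[2])/d3[2])
# where the tool is
o=r.get_obs();print(H@(np.array(o['tool_pos'])-O),rot(o['eef_rot'])[:,2])
```

```text
bar [ 0.0232 -0.0025  0.1382] 9.282002612844272e-05
bar [ 0.0221 -0.0026  0.1402] 0.0003467705054628294
bar [ 0.0213 -0.0039  0.1407] 0.0004590247250475895
0.03 pin [16.9821 65.1928] bar [ 16.5455  -2.4375 146.6905] 0.0011022097937427588 deg 89.69304347958385 lever end [  2.5557 108.8721]
0.14 pin [18.6803 65.6518] bar [ 16.2099  -2.4326 147.1135] 0.0008694015239854025 deg 88.26295748675471 lever end [  9.1361 110.6508]
0.25 pin [20.4186 65.9217] bar [ 16.0607  -2.4304 147.3015] 0.0035625488891781742 deg 86.93472262349943 lever end [ 15.872  111.6964]
lever end at z 106 [  1.8307  -2.8285 106.    ]
lever end at z 110 [ -0.6769  -2.7833 110.    ]
lever end at z 114 [ -3.1845  -2.7382 114.    ]
[-0.0975  0.0008  0.238 ] [ 0.0021  0.0008 -1.    ]
```

The bar is at holder x ≈ 20, z ≈ 145 mm and the lever end is at x ≈ 3, z ≈ 109. I'll shut the fingers, pass over the bail, come down behind it and check clearance.

```bash
python3 -m creep '{"grip":[-1,-1,-1,-1,-1,-1,-1,-1,-1,-1],"translation":[[0,0,0],[-10,0,0],[-40,0,0],[-40,0,0],[-40,0,0],[-32,0,0],[0,0,40],[0,0,40],[0,0,36],[0,0,0]],"twist":[0,0,0,0,0,0,0,0,0,0]}'; python3 st.py
```

```text
time_s: 8.3
tool_pos: [0.6356, 0.2035, 0.1105]
eef_rot: [-0.009, -0.033, 0.999, -0.001]
force: [-1.2, -0.5, -0.4]
gripper_width: 0.0004
grip_force: 0.0
holder xy [0.0587 0.0002 0.1105] yaw 3.7663989115623484 [-0.018 -0.003 -1.   ] [-0.01  0.02 -0.02]
```

```bash
python3 -m creep '{"grip":[-1,-1,-1,-1,-1,-1],"translation":[[0,0,-3],[0,0,0],[15,0,0],[15,0,0],[10,0,0],[0,0,0]],"twist":[0,0,0,0,0,0]}'; python3 st.py
```

```text
time_s: 8.8
tool_pos: [0.6012, 0.2026, 0.1283]
eef_rot: [0.002, -0.033, 0.999, 0.0]
force: [0.4, -0.6, 0.7]
gripper_width: -0.0002
grip_force: 0.0
holder xy [0.0243 0.0014 0.1283] yaw 3.8139242912492195 [ 0.005  0.001 -1.   ] [-0.01 -0.02 -0.01]
```

```bash
python3 -m creep '{"grip":[-1,-1,-1,-1,-1,-1,-1,-1],"translation":[[12,0,2],[12,0,2],[12,0,1],[12,0,0],[10,0,0],[6,0,0],[0,0,0],[0,0,0]],"twist":[0,0,0,0,0,0,0,0]}'; python3 st.py
python3 - <<'E'
from h import *
s=snap('wrist','pics/w5.png');save(s,'w5.json');a=snap('scene');b=snap('side')
A=cv2.resize(a['color'][140:240,195:300],None,fx=3.8,fy=3.8,interpolation=cv2.INTER_CUBIC)
B=cv2.resize(b['color'][150:250,225:330],None,fx=3.8,fy=3.8,interpolation=cv2.INTER_CUBIC)
cv2.imwrite('pics/m5.png',np.clip(np.hstack([A,B])*1.4,0,255).astype(np.uint8))
E
```

```text
time_s: 9.47
tool_pos: [0.5385, 0.1981, 0.1209]
eef_rot: [0.002, -0.033, 0.999, 0.0]
force: [0.3, -0.3, 0.1]
gripper_width: 0.0002
grip_force: 0.0
holder xy [-0.0385  0.0009  0.1209] yaw 3.7824304224653216 [ 0.003  0.001 -1.   ] [ 0.05 -0.02 -0.01]
```

View pics/m5.png

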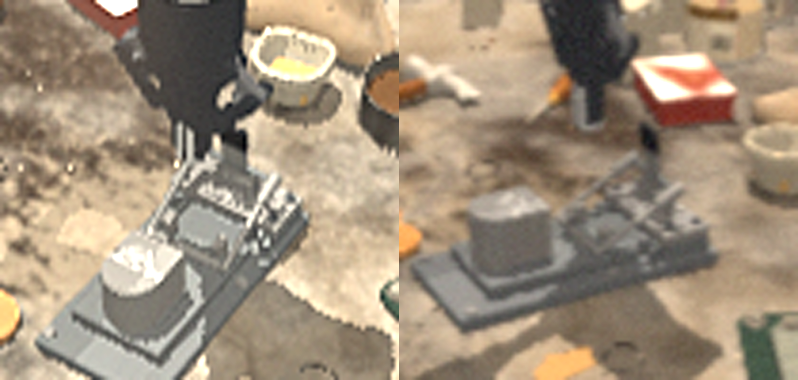

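The picture shows the bail swung down, with its rods sloping to the foot between head and keepers. Next I'll check the bar's place from those pixels and put the fingers in front of the lever.

```bash
python3 -m creep '{"grip":[-1,-1,-1,-1,-1,-1,-1],"translation":[[-3.5,0,11],[0,0,12],[0,0,0],[-14,0,0],[-13,0,0],[0,0,0],[0,0,0]],"twist":[0,0,0,0,0,0,0]}'; python3 st.py
python3 - <<'E'
from h import *
a=load('scene.json');b=load('side.json')
y=np.radians(3.6);H=np.array([[np.cos(y),np.sin(y),0],[-np.sin(y),np.cos(y),0],[0,0,1]]);O=np.array([.577,.1996,0])
X,e=tri(a,(244.4,204.4),b,(273.3,210.5));print('bar approx',H@(X-O),e)
# sharper: intensity profile of the bar along the holder's x axis, both cameras, at the expected height
for n,c in (('scene',a),('side',b)):
    g=cv2.cvtColor(imaging.snapshot(n)['color'],cv2.COLOR_BGR2GRAY)
    row=[]
    for x in range(-80,-24,4):
        v=[]
        for yy in (-12,-6,0,6,12):
            P=H.T@np.array([x/1e3,yy/1e3,.028])+O;p=c['W'].T@(P-c['c']);v.append(cv2.getRectSubPix(g,(1,1),(float(c['fx']*p[0]/p[2]+c['cx']),float(c['fy']*p[1]/p[2]+c['cy'])))[0,0])
        row.append((x,int(np.mean(v))))
    print(n,row)
E
```

```text
time_s: 10.2
tool_pos: [0.5678, 0.1997, 0.096]
eef_rot: [-0.0, -0.033, 0.999, 0.0]
force: [0.0, -0.5, -0.2]
gripper_width: -0.0001
grip_force: 0.0
holder xy [-0.0091  0.0007  0.096 ] yaw 3.755408350878916 [-0.001 -0.    -1.   ] [ 0.01 -0.02 -0.01]
bar approx [-0.04413955 -0.00228246  0.02453617] 0.0008578431670679829
scene [(-80, 148), (-76, 135), (-72, 134), (-68, 136), (-64, 140), (-60, 146), (-56, 126), (-52, 160), (-48, 157), (-44, 127), (-40, 122), (-36, 102), (-32, 79), (-28, 81)]
side [(-80, 76), (-76, 82), (-72, 90), (-68, 97), (-64, 98), (-60, 89), (-56, 89), (-52, 109), (-48, 108), (-44, 90), (-40, 82), (-36, 70), (-32, 73), (-28, 78)]
```

Both cameras show the bar at holder x ≈ -50, z 28. That is 6 mm to the head side of its seat, so it is hooked. Now pushing the lever along its arc.

```bash
python3 -m creep '{"grip":[-1,-1,-1,-1,-1,-1,-1,-1,-1,-1],"translation":[[-8,0,-1],[-8,0,-1],[-9,0,1],[-9,0,1],[-8,0,3],[-8,0,4],[-6,0,6],[-6,0,6],[0,0,0],[0,0,0]],"twist":[0,0,0,0,0,0,0,0,0,0]}'; python3 st.py
```

```text
time_s: 11.13
tool_pos: [0.6297, 0.2039, 0.0766]
eef_rot: [-0.0, -0.033, 0.999, -0.0]
force: [-0.2, 0.2, -0.2]
gripper_width: 0.0004
grip_force: 0.0
holder xy [0.0528 0.0009 0.0766] yaw 3.7686135080276064 [-0. -0. -1.] [ 0.05 -0.04  0.06]
```

```bash
python3 -m creep '{"grip":[-1,-1,-1,-1,-1,-1,-1,-1],"translation":[[-3,0,5],[-3,0,6],[-1.5,0,6],[-1,0,6],[0,0,3],[0,0,2],[0,0,0],[0,0,0]],"twist":[0,0,0,0,0,0,0,0]}'; python3 st.py
```

```text
time_s: 11.8
tool_pos: [0.6387, 0.2046, 0.053]
eef_rot: [0.001, -0.033, 0.999, 0.0]
force: [-8.2, -2.3, 22.8]
gripper_width: -0.0005
grip_force: 10.9
holder xy [0.0619 0.0011 0.053 ] yaw 3.788911532783664 [ 0.003  0.    -1.   ] [-0.36  1.28  0.04]
```

The fingers rest at z = 53 mm with 23 N, which is the lever's predicted closed height. I'll rise clear and verify with masks.

```bash
python3 -m creep '{"grip":[-1,-1,-1,-1,-1,-1,-1,-1,-1,-1],"translation":[[0,0,-10],[0,0,-30],[0,0,-40],[0,0,-40],[40,0,-30],[40,0,0],[40,0,0],[20,0,0],[0,0,0],[0,0,0]],"twist":[0,0,0,0,0,0,0,0,0,0]}'; python3 st.py
python3 - <<'E'
from h import *
a=load('scene.json');b=load('side.json')
y=np.radians(3.6);H=np.array([[np.cos(y),np.sin(y),0],[-np.sin(y),np.cos(y),0],[0,0,1]]);O=np.array([.577,.1996,0])
w=snap('wrist','pics/w6.png')
def prof(c,g,xs,z,ys=(-8,-4,0,4,8)):
    out=[]
    for x in xs:
        v=[]
        for yy in ys:
            P=H.T@np.array([x,yy,z])/1e3 if 0 else H.T@(np.array([x,yy,z])/1e3)+O;p=c['W'].T@(P-c['c']);v.append(cv2.getRectSubPix(g,(1,1),(float(c['fx']*p[0]/p[2]+c['cx']),float(c['fy']*p[1]/p[2]+c['cy'])))[0,0])
        out.append((x,int(np.mean(v))))
    return out
for n,c,im in (('wrist',w,w['color']),('scene',a,imaging.snapshot('scene')['color']),('side',b,imaging.snapshot('side')['color'])):
    g=cv2.cvtColor(im,cv2.COLOR_BGR2GRAY)
    print(n,'grip',prof(c,g,range(36,105,6),53));print(n,'bar',prof(c,g,range(-80,-20,4),30,(-14,-7,0,7,14)))
    print(n,'tail z24',prof(c,g,range(-170,-130,3),24,(25,30,35)))
E
```

```text
time_s: 12.63
tool_pos: [0.5047, 0.1958, 0.195]
eef_rot: [0.001, -0.033, 0.999, 0.0]
force: [0.2, -0.7, 0.2]
gripper_width: -0.0001
grip_force: 0.0
holder xy [-0.0724  0.0008  0.195 ] yaw 3.8062226053040074 [ 0.001  0.    -1.   ] [-0.   -0.04  0.05]
wrist grip [(36, 90), (42, 52), (48, 36), (54, 36), (60, 36), (66, 35), (72, 35), (78, 36), (84, 36), (90, 39), (96, 79), (102, 83)]
wrist bar [(-80, 147), (-76, 152), (-72, 156), (-68, 155), (-64, 155), (-60, 149), (-56, 137), (-52, 134), (-48, 81), (-44, 164), (-40, 127), (-36, 125), (-32, 139), (-28, 145), (-24, 145)]
wrist tail z24 [(-170, 142), (-167, 143), (-164, 142), (-161, 142), (-158, 142), (-155, 143), (-152, 142), (-149, 103), (-146, 148), (-143, 148), (-140, 148), (-137, 148), (-134, 148), (-131, 147)]
scene grip [(36, 151), (42, 163), (48, 171), (54, 178), (60, 118), (66, 59), (72, 64), (78, 62), (84, 125), (90, 148), (96, 107), (102, 67)]
scene bar [(-80, 159), (-76, 163), (-72, 147), (-68, 117), (-64, 107), (-60, 108), (-56, 123), (-52, 87), (-48, 96), (-44, 162), (-40, 146), (-36, 114), (-32, 129), (-28, 135), (-24, 134)]
scene tail z24 [(-170, 122), (-167, 121), (-164, 122), (-161, 123), (-158, 106), (-155, 80), (-152, 81), (-149, 109), (-146, 123), (-143, 123), (-140, 122), (-137, 122), (-134, 122), (-131, 125)]
side grip [(36, 109), (42, 117), (48, 125), (54, 123), (60, 98), (66, 77), (72, 74), (78, 82), (84, 111), (90, 118), (96, 118), (102, 114)]
side bar [(-80, 78), (-76, 85), (-72, 95), (-68, 104), (-64, 105), (-60, 101), (-56, 92), (-52, 79), (-48, 85), (-44, 103), (-40, 102), (-36, 97), (-32, 103), (-28, 103), (-24, 104)]
side tail z24 [(-170, 115), (-167, 115), (-164, 116), (-161, 116), (-158, 114), (-155, 110), (-152, 99), (-149, 95), (-146, 97), (-143, 100), (-140, 102), (-137, 103), (-134, 96), (-131, 81)]
```

All three checks agree. The black grip spans x 60–84 at z 53, so the lever is level. The bar peaks at x = -44, its seat, and the foot's tail is at -150, fully home. Handing in.

```bash
python3 -c "
from plant import r
print(r.finish_job())"
```

```text
the job is handed in; nothing more can be done
None
```

I mounted the heel anvil and handed the job in at about 13 s: tongue fully home, bail bar seated behind both keeper prongs, lever flat past centre, with camera profiles agreeing on all three; the hand-in reported no verdict.

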